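# Raking-light inspection of a wood sample

### The job

Lay the square wood sample flat on the small stage plate of the inspection lamp, centred and square between the stop pins, and let go of it while the lamp's lid is still shut. Then lift the lid to 50 degrees from shut, so that its light rakes over the sample, and finish while holding it there: it falls shut if you let go, so the program ends with the gripper still holding the lid steady. Leave the other samples, tools and containers where they are.

Things in the scene. Friction and masses are not known exactly. Their poses are not given: they have to be found in the camera images.
- square_sample: the square tile of pale plain wood, 56 x 56 mm and 18 mm thick, 30 to 48 g, lying loose and flat on the table to the robot's right, in one of three places and at any yaw up to 40 degrees either way; origin at the centre of its underside, x and y along its edges, z up
- stage_centre (a point): centre of the upper face of the stage, a bare aluminium plate 110 x 110 mm, 20 mm above the table; axes as the lamp's. Eight steel stop pins (6 mm thick, 6 mm tall) stand two to a side, leaving a square of 68 x 68 mm between them, edges along x and y (6 mm spare on each side of the sample). A side's pins are 24 mm either way of its middle: 42 mm open for a finger
- lamp: inspection lamp, fixed: dark wood base 260 mm wide (y), 12 thick, from x -200 to +75; stage at its front (-x), centre at x -145; at its back a dark housing 130 (x) x 220 x 70 mm, top at z 82, shut by the lid. A thin steel quarter arc round the hinge (radius 115 mm, at y +120) has a pointer at 50 degrees. Origin on the table under the housing's centre; x from stage to hinge, y left, z up
- lid (a joint): opening angle of the lid, rad: 0 shut and level, growing as its front edge rises; 50 degrees is 0.873; stops at 1.9. No spring and hardly any friction: the lid falls shut by its weight from any angle up to about 80 degrees
- lid_handle (a point): middle of the lid's handle: a round black bar 12 mm thick and 110 mm long, parallel to the hinge (lamp y), on a leg at each end; its axis is 105 mm before the hinge axis and 45 mm above it when shut (35 mm over the lid's upper face). Moves with the lid; axes are the lid's (as the lamp's when shut)
- lid_hinge (a point): middle of the hinge axis, along lamp y, at the far (+x) upper edge of the housing, 65 mm behind the lamp's origin and 82.5 mm above the table. The lid is an aluminium plate 134 mm (from the hinge to its front edge) x 220 x 10 mm, 0.25 to 0.6 kg, its underside level with the hinge axis
- round_sample: leave alone: round disc of the same wood, 50 mm across, 18 mm thick, in another of the three places; origin at the centre of its underside
- strip_sample: leave alone: strip of the same wood, 90 (x) x 30 x 18 mm, in another of the three places; origin at the centre of its underside
- weight: leave alone: small brass cylinder 24 mm across, 24 mm tall, standing on the lamp's base plate at the left (+y) of the stage, about 105 mm from the stage's centre; origin at the centre of its underside
- mallet: leave alone: carver's wooden mallet, head 64 mm thick and 110 mm long, handle 230 mm towards -x, lying at the left; origin under the head
- glue: leave alone: white glue bottle 60 mm across, 170 mm tall, standing far right; origin at the centre of its underside
- screwdriver: leave alone: screwdriver lying at the right; origin at its middle on the table
- brush: leave alone: bench brush lying between the lamp and the samples; origin at its middle on the table
- wax: leave alone: low glass jar 70 mm across, 60 mm tall, far left; origin at the centre of its underside
Things that resemble listed ones, but are neither listed nor needed, are in the scene too. What is shaped like the square_sample but green or orange is not meant.

How it is judged:
On the way, in this order (a step that is already met when the one before it is completed fails the run):
1. the square sample lies flat, centred and square between the stop pins, let go, with the lid still shut (horizontal distance between square_sample and stage_centre below 0.006 m and z of square_sample in the frame of stage_centre below 0.002 m and angle between square_sample's own z axis and vertical below 0.06 rad and (angle between the x axis of square_sample and the x axis of stage_centre, either way round below 0.15 rad or angle between the x axis of square_sample and the y axis of stage_centre, either way round below 0.15 rad) and contact force between square_sample and the arm below 0.05 N and contact force between square_sample and the fingers below 0.05 N and value of joint lid below 0.1 rad and linear speed of square_sample below 0.02 m/s), for 0.2 s.
2. the gripper holds the lid open at 50 degrees (value of joint lid between 0.785 and 0.96 rad and velocity of joint lid between -0.05 and 0.05 rad/s and contact force between lid and the fingers above 0.5 N and contact force between lid and square_sample below 0.05 N), for 0.3 s.
At the end, for the whole second after the job is handed in: Fingers hold the lid steady at 50 degrees (45 to 55; under 0.05 rad/s); the square sample lies flat and untouched on the stage, within 6 mm of its centre and 0.15 rad of square (any quarter turn); no other sample, tool or container is over 30 mm from where it began (all of step 2 and horizontal distance between square_sample and stage_centre below 0.006 m and z of square_sample in the frame of stage_centre below 0.002 m and angle between square_sample's own z axis and vertical below 0.06 rad and (angle between the x axis of square_sample and the x axis of stage_centre, either way round below 0.15 rad or angle between the x axis of square_sample and the y axis of stage_centre, either way round below 0.15 rad) and contact force between square_sample and the arm below 0.05 N and contact force between square_sample and the fingers below 0.05 N and distance of each of round_sample, strip_sample, weight, mallet, glue, screwdriver, brush, wax from where it was at the start of the episode below 0.03 m); the arm keeps its last pose, push and grip.
It fails at once if another sample, tool or container is moved by more than 30 mm (distance of any of round_sample, strip_sample, weight, mallet, glue, screwdriver, brush, wax from where it was at the start of the episode above 0.03 m).
It also fails if it takes over 54 s, if anything falls off the work surface, if the arm or the gripper's body presses on something with over 40 N, if the wrist force passes 120 N, or if a joint passes its speed limit or range.

### The arm

A 7-joint arm with a two-finger parallel gripper is mounted at the origin on the work surface. World frame = base frame: x ahead of the robot, y to its left, z up, the work surface at z = 0. Lengths are in m, angles in rad, forces in N, time in s.
With the tool pointing down it reaches from about 0.4 to 0.925 m from the base axis. Payload 4.1 kg.
Tool frame: the origin (TCP) lies at the very end of the fingers, on their centre line; the grasp point (between the pads) lies 19 mm behind it; z points along the fingers, y is the line along which they close (so a half turn about z gives the same grasp; the last joint's range is limited). The gripper opens to 85 mm and grips with 20 to 120 N. Pads are 22 mm wide; open, the fingers measure 114 mm over their backs; the gripper's body (76 mm by 85 mm) begins 54 mm behind the grasp point. The pads swing forward as they close: fully open they stand 13 mm farther back than shut.
Start: joints at [1.085, 0.398, 0.045, 1.537, -0.019, 1.207, -0.051], TCP at [0.245, -0.602, 0.197] pointing down, gripper open.
Joint ranges: [-2.82, 2.82], [-0.49, 2.23], [-1.37, 1.46], [0, 2.46], [-1.36, 4.5], [0.23, 2], [-2.94, 2.94]. Speed limits (rad/s): [2.57, 2.57, 3.14, 3.14, 3.14, 3.14, 3.14].

### API

Orientations are given as a unit quaternion [x, y, z, w].
In Python, from bench import arm gives the robot as it stands.
- The arm moves only by the tool apply_moves, never from a script. Its argument "moves" is a list of rows, each an object with "xyz": the shift along the tool's x, y, z in mm, a list of three; "twist": the turn about the tool's z in rad. In form: [{"xyz": [x, y, z], "twist": twist}, ...]. A call has 1 to 10 rows; each row shifts and turns the commanded pose from where the row before left it, along the tool's axes as they then stand; what a row does not reach is not made up. A row lasts 1/8 s, in which the tool goes at most 62.5 mm and 10.7 degrees, less where a joint would pass 70% of its speed; a pose out of reach is approached as far as the arm can. A call with a gripper value outside its range is refused whole. "grip" is the closure, from 0 (fully open) to 1 (shut), set as the call begins (left out, the last holds). The fingers move at their own pace and stop on an object; the grip force is fixed at half the most. Time passes only in rows, so rows that do not move let the fingers close. It gives the time, the measured TCP pose, the force, the opening and the grip force at its end, in the units of the state.
- arm.get_state(): the state, without advancing time (a new reading comes with each control period).
- arm.grab_frame(name): name is "scene" or "top" or "wrist"; returns (picture, depth): 420x560x3 uint8, red, green, blue; 420x560 float32, m along the optical axis (not along the pixel's ray), 0 where there is no reading.
- arm.camera_model(name): a dict with "camera_matrix" (3x3 intrinsics, pixels), "pose" (4x4, takes a point from camera to world coordinates). Camera axes: x right, y up, looking along -z (the intrinsics and any distortion apply to the point x, -y, -z); pixel columns grow to the right and rows downward; lengths in m; the calibration is good to about 2 mm. A picture is of the moment at which its call begins: read the wrist's pose just before it. camera_model takes no time and is no camera call; for the wrist camera it gives the pose at the moment of the call.
- arm.hand_in(): hands the job in; it is judged then, once.
The state is a dict: "t": time; "joint_pos": joint angles; "joint_velocities": joint speeds; "joint_torque": joint torques, N m; "tool_pos": TCP position; "tcp_rot": TCP orientation; "contact_force": force on the tool from outside, world axes, zero at the start; "moment": the same for the moment, N m; "grip_width": opening from 0.0 (shut) to 1.0 (fully open); "grasp_force": force on a finger pad.
Only numpy, scipy, OpenCV 4.12 (cv2) and the standard library are available. Lean on these libraries where they do the work, as an engineer would, in place of code of your own. Each camera call takes 0.05 s, during which the arm holds its last target. There are 200 camera calls.

## Working session

There is one attempt and no reset: what is moved stays moved. The work goes in short steps, Python scripts to look and compute and a tool call to move; the robot and the scene stay as the last step left them, time stands still between calls to the robot, and variables do not carry over. Pictures are saved under pics/ and viewed, at most 10 in all, crops included, and the job is handed in when it is done.

Besides the shell and the picture viewer there is one more tool, called after "Request:" by a JSON object that holds its "fn" and its "kwargs", one argument or row to a line. apply_moves: Moves the arm, as the interface text tells. Its arguments: {"type":"object","properties":{"moves":{"type":"array","items":{"type":"object","properties":{"xyz":{"type":"array","items":{"type":"number"}},"twist":{"type":"number"}}}},"grip":{"type":"number"}},"required":["moves"]}

```bash
ls; mkdir -p pics; cat > h.py <<'E'
import numpy as np, cv2
from scipy.spatial.transform import Rotation as R
from bench import arm
def P(u,v,d,m):
    K=np.array(m["camera_matrix"]);T=np.array(m["pose"])
    x=(u-K[0,2])/K[0,0]*d; y=(v-K[1,2])/K[1,1]*d
    return np.stack([x,-y,-d],-1)@T[:3,:3].T+T[:3,3]
def ray(u,v,z,m):
    o=np.array(m["pose"])[:3,3]; p=P(np.asarray(u,float),np.asarray(v,float),np.ones_like(np.asarray(u,float)),m)
    r=p-o; return o+r*((z-o[2])/r[...,2])[...,None]
def cloud(d,m):
    v,u=np.mgrid[:d.shape[0],:d.shape[1]]; return P(u,v,d,m)
E
python3 - <<'E'
from h import *
for n in("scene","top"):
    m=arm.camera_model(n);p,d=arm.grab_frame(n)
    cv2.imwrite(f"pics/{n}0.png",p[...,::-1]);np.savez(f"{n}0.npz",p=p,d=d,K=m["camera_matrix"],T=m["pose"])
    print(m)
print(arm.get_state())
E
```

```text
pics
{'camera_matrix': array([[391.89272674,   0.        , 283.89811508],
       [  0.        , 391.89272674, 211.42178981],
       [  0.        ,   0.        ,   1.        ]]), 'pose': array([[ 0.52545141, -0.6363652 ,  0.56474786,  1.15102201],
       [ 0.85075779,  0.38471939, -0.35805332, -0.34038151],
       [ 0.01058322,  0.66860326,  0.74354399,  0.9133307 ],
       [ 0.        ,  0.        ,  0.        ,  1.        ]])}
{'camera_matrix': array([[393.9122958 ,   0.        , 277.15074679],
       [  0.        , 393.9122958 , 211.01442112],
       [  0.        ,   0.        ,   1.        ]]), 'pose': array([[-0.02472763,  0.98798448, -0.15256216,  0.33470838],
       [-0.99967666, -0.02534223, -0.002085  ,  0.02093506],
       [-0.00592622,  0.15246128,  0.98829168,  1.34299189],
       [ 0.        ,  0.        ,  0.        ,  1.        ]])}
{'t': 0.1, 'joint_pos': array([ 1.08501239,  0.39912184,  0.04501036,  1.53771177, -0.01867637,
        1.20686   , -0.05069268]), 'joint_velocities': array([ 0.00033045, -0.00155738, -0.0009206 , -0.00320108, -0.00158455,
        0.00040539, -0.00086348]), 'joint_torque': array([ 4.04821782e-03, -4.76262438e+01,  1.37082350e+00, -2.54951549e+01,
        1.21433896e-02,  4.98928246e-03, -1.75408360e-06]), 'tool_pos': array([ 0.24499306, -0.60142261,  0.19608318]), 'tcp_rot': array([ 9.81342986e-01,  1.92263459e-01, -2.24686610e-04, -8.09557262e-04]), 'contact_force': array([ 0.43495857,  0.03924734, -0.26322857]), 'moment': array([-0.03034918,  0.02877129,  0.00321482]), 'grasp_force': 0.0, 'grip_width': 1.0015141330538688}
```

View pics/scene0.png

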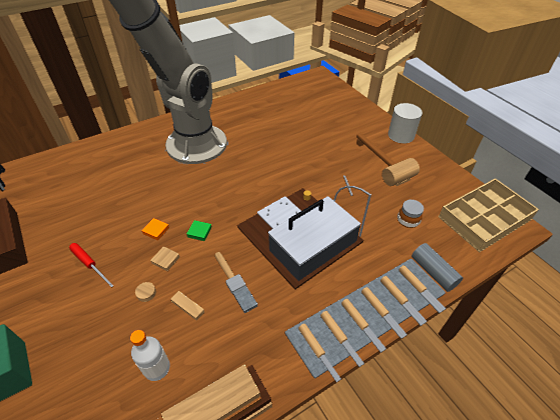

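View pics/top0.png

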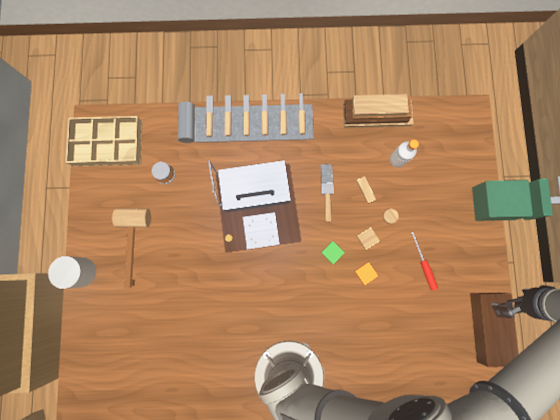

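The scene view shows the pale square tile at (165,257), the disc at (145,290), the strip at (187,304), and orange and green tiles at (155,228) and (199,230). In the top view the candidates are the pale square (369,238), orange (367,273) and green (333,253). The pale one fits because it is square and plain wood. The lamp has its stage at (261,231), its handle at (255,195) and the weight at (228,238).

```bash
python3 - <<'E'
from h import *
out=[]
for n,c in(("top",(369,238)),("scene",(165,257))):
    z=np.load(n+"0.npz");p,d=z["p"],z["d"];m=dict(camera_matrix=z["K"],pose=z["T"])
    C=cloud(d,m); hsv=cv2.cvtColor(p,cv2.COLOR_RGB2HSV)
    print(n,"tile hsv",hsv[c[1],c[0]],"table",hsv[c[1]+18,c[0]-2] ,"z table",C[c[1]+18,c[0]-2], "tile",C[c[1],c[0]])
    mk=((hsv[...,0]>8)&(hsv[...,0]<25)&(hsv[...,2]>165)&(hsv[...,1]<170)).astype(np.uint8)
    w=np.zeros_like(mk);w[c[1]-16:c[1]+17,c[0]-18:c[0]+19]=1
    cs,_=cv2.findContours(mk*w,0,1);k=max(cs,key=cv2.contourArea);M=cv2.moments(k)
    u,v=M["m10"]/M["m00"],M["m01"]/M["m00"]
    zz=np.median(C[...,2][cv2.drawContours(np.zeros_like(mk),[k],-1,1,-1)>0])
    q=ray(k[:,0,0],k[:,0,1],.018,m)[:,:2]
    r=cv2.minAreaRect((q*1000).astype(np.float32))
    print(n,"px",u,v,"depth z",zz,"ray",ray(u,v,.018,m),"rect",r)
    if n=="top":
        # lid mask by height, stage by height
        for nm,lo,hi in(("lid",.085,.1),("stage",.015,.024),("handle",.115,.14)):
            b=((C[...,2]>lo)&(C[...,2]<hi));b[:, :205]=0;b[:,310:]=0;b[:150]=0;b[262:]=0
            if nm=="stage": b&=hsv[...,1]<60
            b=cv2.morphologyEx(b.astype(np.uint8),cv2.MORPH_OPEN,np.ones((3,3))) if nm!="handle" else b.astype(np.uint8)
            cs,_=cv2.findContours(b,0,1);k=max(cs,key=cv2.contourArea)
            g=cv2.drawContours(np.zeros_like(mk),[k],-1,1,-1)>0
            print(nm,cv2.minAreaRect((C[g][:,:2]*1000).astype(np.float32)),"mean",C[g].mean(0),"zmed",np.median(C[g][:,2]),g.sum())
    out.append(cv2.resize(p[c[1]-30:c[1]+30,c[0]-35:c[0]+35],(350,300),interpolation=cv2.INTER_CUBIC))
    cc=(258,210) if n=="top" else (310,225)
    out.append(cv2.resize(p[cc[1]-52:cc[1]+53,cc[0]-61:cc[0]+61],(350,300),interpolation=cv2.INTER_CUBIC))
cv2.imwrite("pics/crop.png",np.vstack([np.hstack(out[:2]),np.hstack(out[2:])])[...,::-1])
E
```

```text
top tile hsv [ 16 101 223] table [ 13 142 174] z table [ 0.38013999 -0.27629333  0.00097686] tile [ 0.43961627 -0.28309593  0.01678333]
top px 368.98523023457864 238.0136113524471 depth z 0.001112215465985722 ray [ 0.43947549 -0.28276466  0.018     ] rect ((439.82965087890625, -283.1941223144531), (124.66242218017578, 107.79317474365234), 88.54031372070312)
lid ((505.9879455566406, 84.57574462890625), (354.82568359375, 220.42721557617188), 6.5391950607299805) mean [0.61251782 0.09656258 0.09935727] zmed 0.09279144869993061 2733
stage ((428.15924072265625, 74.67071533203125), (198.3615264892578, 109.83666229248047), 6.833613395690918) mean [0.47506901 0.07975517 0.02169303] zmed 0.02016541452362164 817
handle ((577.4299926757812, 92.14991760253906), (12.39632511138916, 121.22100830078125), 6.603666305541992) mean [0.576596   0.09207661 0.13159433] zmed 0.1321237472699086 152
scene tile hsv [ 16 123 212] table [ 14 183 153] z table [ 0.48260917 -0.3048157  -0.00339707] tile [ 0.44466556 -0.28041632  0.01754295]
scene px 164.11786666666666 256.7301333333333 depth z 0.017495732402122377 ray [ 0.44289078 -0.28220793  0.018     ] rect ((442.2442321777344, -281.8130187988281), (56.7585334777832, 56.04631805419922), 29.62903594970703)
```

View pics/crop.png

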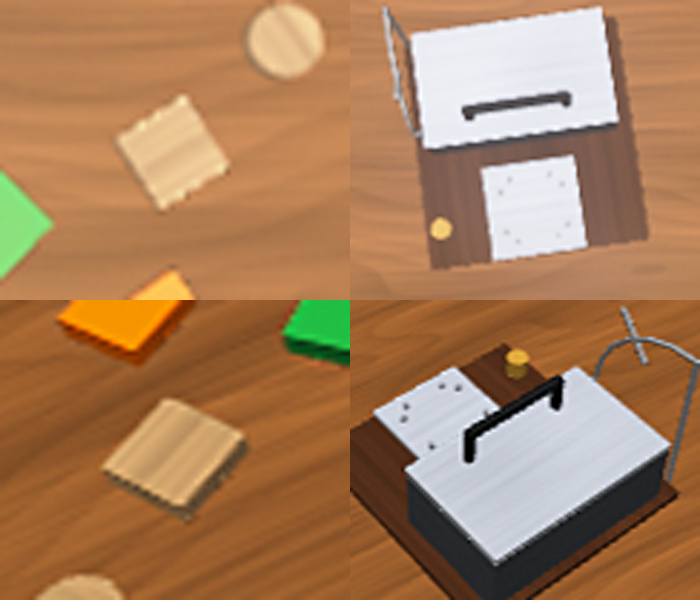

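The crop confirms the plain pale square tile at (369,238) in the top view, free on all sides. The stage pins and the lid handle are also clear. I'll move above the tile now.

Request:
{"fn": "apply_moves", "kwargs": {
  "moves": [
    {"xyz": [15,-11,0]},
    {"xyz": [30,-22,0],"twist": -0.03},
    {"xyz": [35,-25,0],"twist": -0.03},
    {"xyz": [35,-25,0],"twist": -0.03},
    {"xyz": [35,-25,0],"twist": -0.04},
    {"xyz": [35,-25,0]},
    {"xyz": [35,-25,0]},
    {"xyz": [35,-25,0]},
    {"xyz": [25,-20,0]},
    {"xyz": [0,0,0]}
  ],
  "grip": 0
}}

```text
validation failed for argument at $.mo...
```

```bash
cat >> h.py <<'E'
def togo(tgt,yaw,s):
    """shift in tool axes mm and twist to put TCP at tgt with tool x at world yaw (deg)"""
    Rt=R.from_quat(s["tcp_rot"]).as_matrix(); cur=np.degrees(np.arctan2(Rt[1,0],Rt[0,0]))
    return (Rt.T@(np.array(tgt)-s["tool_pos"])*1000).round(1), "tw",round(-np.radians(yaw-cur),3),"yaw",round(cur,2)
E
python3 - <<'E'
from h import *
s=arm.get_state();m=arm.camera_model("wrist");p,d=arm.grab_frame("wrist")
np.savez("w1.npz",p=p,d=d,K=m["camera_matrix"],T=m["pose"])
cv2.imwrite("pics/w1.png",p[...,::-1]);print(s["t"],s["tool_pos"],m["pose"][:3,3],togo([.441,-.282,.15],29.6,s))
E
```

```text
0.1 [ 0.24499306 -0.60142261  0.19608318] [ 0.32389689 -0.57057134  0.37336895] (array([ 302.1, -221.8,   46.4]), 'tw', np.float64(-0.13), 'yaw', np.float64(22.17))
```

View pics/w1.png

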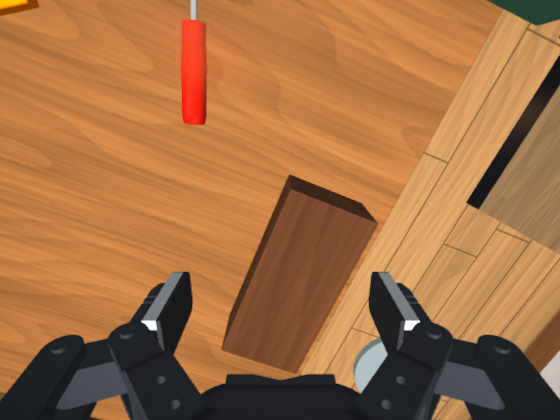

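The move was refused because every row needs a twist. The picture therefore still shows the start pose, with a dark block under the gripper and the screwdriver at (195,80).

Request:
{"fn": "apply_moves", "kwargs": {
  "moves": [
    {"xyz": [15,-11,0],"twist": 0},
    {"xyz": [30,-22,0],"twist": -0.03},
    {"xyz": [35,-25,0],"twist": -0.03},
    {"xyz": [35,-25,0],"twist": -0.03},
    {"xyz": [35,-25,0],"twist": -0.04},
    {"xyz": [35,-25,0],"twist": 0},
    {"xyz": [35,-25,0],"twist": 0},
    {"xyz": [25,-20,0],"twist": 0},
    {"xyz": [10,-10,0],"twist": 0},
    {"xyz": [0,0,0],"twist": 0}
  ],
  "grip": 0
}}

```text
t: 1.4
tool_pos: [0.3886, -0.3193, 0.1971]
tcp_rot: [0.967, 0.256, -0.0, 0.0]
contact_force: [-0.0, -0.9, 0.4]
grip_width: 0.994
grasp_force: 0.0
```

```bash
cat >> h.py <<'E'
def look(n,save):
    s=arm.get_state();m=arm.camera_model(n);p,d=arm.grab_frame(n)
    cv2.imwrite(f"pics/{save}.png",p[...,::-1]);np.savez(save+".npz",p=p,d=d,K=m["camera_matrix"],T=m["pose"])
    return s,m,p,d,cloud(d,m),cv2.cvtColor(p,cv2.COLOR_RGB2HSV)
E
cat > tile.py <<'E'
from h import *
import sys
s,m,p,d,C,hsv=look("wrist",sys.argv[1])
near=np.array(eval(sys.argv[2])); z0=float(sys.argv[3])
b=((C[...,2]>z0-.006)&(C[...,2]<z0+.006)&(np.hypot(C[...,0]-near[0],C[...,1]-near[1])<.048)&(hsv[...,0]>8)&(hsv[...,0]<26)&(hsv[...,2]>120)).astype(np.uint8)
b=cv2.morphologyEx(b,cv2.MORPH_OPEN,np.ones((3,3)))
cs,_=cv2.findContours(b,0,1);k=max(cs,key=cv2.contourArea)
g=cv2.drawContours(np.zeros_like(b),[k],-1,1,-1)>0
zt=np.median(C[g][:,2]);q=ray(k[:,0,0],k[:,0,1],zt,m)[:,:2]
r=cv2.minAreaRect((q*1000).astype(np.float32))
print("t",s["t"],"tcp",s["tool_pos"],"px",k[:,0].min(0),k[:,0].max(0),"ztop",zt,"rect",r)
E
python3 - <<'E'
from h import *
s=arm.get_state();print(s["t"],s["tool_pos"],togo([.441,-.282,.15],29.6,s))
E
python3 tile.py w2 "(.441,-.282)" .018
```

```text
1.4 [ 0.38857597 -0.31927238  0.19713133] (array([64. , -6.4, 47.1]), 'tw', np.float64(0.002), 'yaw', np.float64(29.72))
t 1.4 tcp [ 0.38857597 -0.31927238  0.19713133] px [247  95] [298 147] ztop 0.01847337109679492 rect ((439.3634948730469, -282.1714782714844), (54.973960876464844, 55.89919662475586), 29.742544174194336)
```

View pics/w2.png

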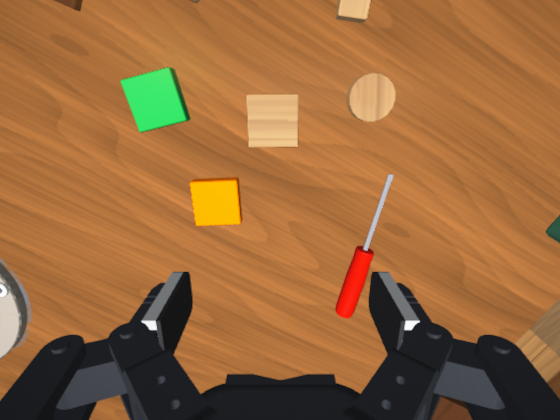

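The wrist view shows the tile at (272,121), with the disc at (372,97) and the green and orange tiles to the left. The tile's top is at 18 mm, matching the description. Its centre is at (0.440, -0.282) and its yaw is 29.7°.

Request:
{"fn": "apply_moves", "kwargs": {
  "moves": [
    {"xyz": [20,-2,20],"twist": 0},
    {"xyz": [25,-3,35],"twist": 0},
    {"xyz": [18,-2,35],"twist": 0},
    {"xyz": [0,0,35],"twist": 0},
    {"xyz": [0,0,30],"twist": 0},
    {"xyz": [0,0,15],"twist": 0},
    {"xyz": [0,0,0],"twist": 0}
  ],
  "grip": 0
}}

```text
t: 2.33
tool_pos: [0.4388, -0.2836, 0.0263]
tcp_rot: [0.967, 0.255, -0.001, -0.0]
contact_force: [0.7, 0.8, 0.8]
grip_width: 0.998
grasp_force: 0.0
```

```bash
python3 - <<'E'
from h import *
s=arm.get_state();print(s["t"],s["tool_pos"],togo([.440,-.282,.004],29.7,s))
E
```

```text
2.325 [ 0.43883052 -0.2835581   0.02627045] (array([ 1.8, -0.8, 22.3]), 'tw', np.float64(-0.003), 'yaw', np.float64(29.52))
```

Request:
{"fn": "apply_moves", "kwargs": {
  "moves": [
    {"xyz": [2,-1,10],"twist": 0},
    {"xyz": [0,0,11],"twist": 0},
    {"xyz": [0,0,0],"twist": 0}
  ],
  "grip": 0
}}

```text
t: 2.7
tool_pos: [0.4404, -0.2806, 0.0054]
tcp_rot: [0.967, 0.256, -0.001, -0.0]
contact_force: [-0.6, 0.9, -0.6]
grip_width: 0.998
grasp_force: 0.0
```

Request:
{"fn": "apply_moves", "kwargs": {
  "moves": [
    {"xyz": [0,0,0],"twist": 0},
    {"xyz": [0,0,0],"twist": 0},
    {"xyz": [0,0,0],"twist": 0},
    {"xyz": [0,0,0],"twist": 0},
    {"xyz": [0,0,0],"twist": 0},
    {"xyz": [0,0,0],"twist": 0},
    {"xyz": [0,0,0],"twist": 0},
    {"xyz": [0,0,0],"twist": 0}
  ],
  "grip": 1
}}

```text
t: 3.7
tool_pos: [0.4411, -0.281, 0.006]
tcp_rot: [0.967, 0.256, 0.0, 0.0]
contact_force: [0.0, 0.3, -0.4]
grip_width: 0.0
grasp_force: 0.0
```

The fingers shut on nothing, so I'll look.

```bash
python3 - <<'E'
from h import *
s,m,p,d,C,hsv=look("wrist","w3")
s,m2,p2,d2,C2,_=look("scene","s3")
cv2.imwrite("pics/both3.png",np.hstack([cv2.resize(p,(400,300)),cv2.resize(p2[190:340,80:280],(400,300),interpolation=cv2.INTER_CUBIC)])[...,::-1])
E
```

```text
(no output)
```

View pics/both3.png

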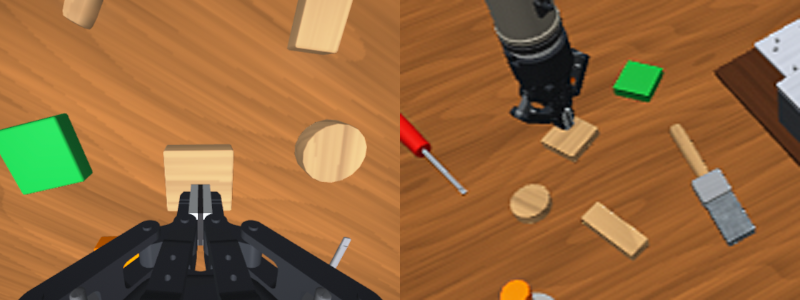

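The left half shows the shut fingertips at (205,190), over the near part of the tile at (200,180). I'll check this with depth.

```bash
python3 - <<'E'
from h import *
z=np.load("w3.npz");p,d=z["p"],z["d"];m=dict(camera_matrix=z["K"],pose=z["T"]);C=cloud(d,m);hsv=cv2.cvtColor(p,cv2.COLOR_RGB2HSV)
print("cam",m["pose"][:3,3],"axis",-m["pose"][:3,2])
# fingertip pixels column profile u~280
for v in range(195,345,12): print(v,C[v,274].round(4),C[v,286].round(4),p[v,274])
b=((C[...,2]>.012)&(C[...,2]<.026)&(hsv[...,0]>8)&(hsv[...,0]<26)&(hsv[...,1]>60)&(hsv[...,2]>150)).astype(np.uint8);b[:,:200]=0;b[:,350:]=0;b[:150]=0;b[300:]=0
ys,xs=np.nonzero(b);print(len(ys),cv2.minAreaRect((C[b>0][:,:2]*1000).astype(np.float32)),np.median(C[b>0][:,2]))
z=np.load("s3.npz");p,d=z["p"],z["d"];m=dict(camera_matrix=z["K"],pose=z["T"]);hsv=cv2.cvtColor(p,cv2.COLOR_RGB2HSV);C=cloud(d,m)
b=((hsv[...,0]>8)&(hsv[...,0]<25)&(hsv[...,2]>165)&(hsv[...,1]<170)).astype(np.uint8);b[:245]=0;b[275:]=0;b[:,:145]=0;b[:,185:]=0
ys,xs=np.nonzero(b);q=ray(xs,ys,.018,m);print("scene",cv2.minAreaRect((q[:,:2]*1000).astype(np.float32)))
s=arm.get_state();print(s)
E
```

```text
cam [ 0.51500709 -0.23998684  0.18331563] axis [-0.28483411 -0.16223528 -0.94474824]
195 [ 0.466  -0.2636  0.0007] [ 0.4697 -0.2699  0.0012] [201 130  70]
207 [ 0.4624 -0.2658  0.0109] [ 0.4659 -0.2719  0.0111] [150 117  81]
219 [ 0.4582 -0.2683  0.0176] [ 0.4617 -0.2741  0.0181] [242 204 144]
231 [ 0.4517 -0.272   0.0174] [ 0.4551 -0.278   0.0175] [240 201 143]
243 [ 0.4453 -0.2756  0.0179] [ 0.4488 -0.2816  0.018 ] [237 197 138]
255 [ 0.4389 -0.2792  0.0187] [ 0.4425 -0.2852  0.0189] [226 181 129]
267 [ 0.4492 -0.2741  0.0529] [ 0.453  -0.2784  0.055 ] [121 124 126]
279 [ 0.4499 -0.274   0.0644] [ 0.4519 -0.2788  0.0635] [121 124 126]
291 [ 0.4495 -0.2744  0.0728] [ 0.4515 -0.2789  0.0721] [120 123 125]
303 [ 0.4476 -0.2755  0.0778] [ 0.4501 -0.2796  0.0779] [249 250 251]
315 [ 0.4504 -0.2742  0.0891] [ 0.451  -0.2789  0.0869] [29 31 34]
327 [ 0.4447 -0.2774  0.0876] [ 0.4469 -0.2813  0.0876] [37 39 42]
339 [ 0.4406 -0.2797  0.0885] [ 0.4424 -0.2838  0.088 ] [39 40 44]
6357 ((439.9506530761719, -281.4781188964844), (56.023597717285156, 56.009029388427734), 30.36391258239746) 0.0183
[... 152 characters left out ...]
535093,  0.40939642, -0.16930841,  2.01150726,  0.10106628,
        0.72841644, -0.65962636]), 'joint_velocities': array([ 0.00164579,  0.00081764, -0.00260531, -0.00035334,  0.00136173,
       -0.00133925, -0.00034194]), 'joint_torque': array([ 1.07168056e-03, -4.07495356e+01, -7.54379891e-01, -1.80391037e+01,
        8.21692287e-03,  1.01858219e-03,  3.53704053e-06]), 'tool_pos': array([ 0.44101535, -0.28098048,  0.0060055 ]), 'tcp_rot': array([ 9.66787310e-01,  2.55582268e-01, -1.33340514e-05,  4.95794519e-05]), 'contact_force': array([-0.66915083, -0.3071873 ,  0.10783344]), 'moment': array([-0.01680902, -0.01669982, -0.00684435]), 'grasp_force': 0.0, 'grip_width': 9.978114743625386e-05}
```

Depth puts the shut fingertips at about z 0.05 while the reported TCP is at 0.006. The pose reading and the real fingertips disagree in height, so I'll verify with the fixed camera.

```bash
python3 - <<'E'
from h import *
for f in("s3","w3"):
    z=np.load(f+".npz");p,d=z["p"],z["d"];m=dict(camera_matrix=z["K"],pose=z["T"]);C=cloud(d,m);hsv=cv2.cvtColor(p,cv2.COLOR_RGB2HSV)
    g=(np.hypot(C[...,0]-.441,C[...,1]+.281)<.045)&(C[...,2]>.025)&(C[...,2]<.2)
    q=C[g];o=np.argsort(q[:,2]);print(f,g.sum(),q[o[:12]].round(4).tolist())
    print(np.histogram(q[:,2],bins=np.arange(.02,.16,.01))[0])
E
```

```text
s3 818 [[0.4514, -0.2807, 0.0399], [0.4516, -0.2774, 0.0424], [0.4515, -0.2856, 0.0436], [0.449, -0.273, 0.0454], [0.4546, -0.2834, 0.0457], [0.4529, -0.28, 0.0457], [0.4515, -0.2765, 0.0462], [0.4417, -0.2696, 0.0482], [0.4539, -0.2882, 0.0483], [0.4452, -0.2708, 0.0486], [0.441, -0.2974, 0.0488], [0.4532, -0.2848, 0.0496]]
[ 0  1 12 26 25 18 39 81 60 58 59 61 64 39]
w3 33478 [[0.4502, -0.2779, 0.0421], [0.449, -0.2752, 0.0427], [0.4503, -0.2773, 0.0428], [0.4471, -0.2716, 0.0429], [0.4476, -0.2725, 0.0429], [0.4496, -0.276, 0.0429], [0.4499, -0.2764, 0.043], [0.4526, -0.2812, 0.043], [0.4534, -0.2825, 0.0431], [0.451, -0.2781, 0.0433], [0.4523, -0.2802, 0.0434], [0.4503, -0.2767, 0.0434]]
[   0    0  231  609  780  982 2014 6669 5529 8474 7080 1110    0    0]
```

Both cameras agree: the fingertips really end about 36 mm short of the reported TCP, while the camera poses and lateral position fit. From here I take true tip z as reported z + 0.036. I'll open and go down 42 mm.

Request:
{"fn": "apply_moves", "kwargs": {
  "moves": [
    {"xyz": [0,0,0],"twist": 0},
    {"xyz": [0,0,0],"twist": 0},
    {"xyz": [0,0,0],"twist": 0},
    {"xyz": [0,0,0],"twist": 0},
    {"xyz": [0,0,0],"twist": 0},
    {"xyz": [0,0,0],"twist": 0}
  ],
  "grip": 0
}}

```text
t: 4.55
tool_pos: [0.4411, -0.281, 0.006]
tcp_rot: [0.967, 0.256, 0.0, 0.0]
contact_force: [-1.0, -0.1, -0.3]
grip_width: 1.003
grasp_force: 0.0
```

Request:
{"fn": "apply_moves", "kwargs": {
  "moves": [
    {"xyz": [0,0,10],"twist": 0},
    {"xyz": [0,0,10],"twist": 0},
    {"xyz": [0,0,10],"twist": 0},
    {"xyz": [0,0,8],"twist": 0},
    {"xyz": [0,0,2],"twist": 0},
    {"xyz": [0,0,0],"twist": 0}
  ],
  "grip": 0
}}

```text
t: 5.3
tool_pos: [0.4411, -0.281, -0.0341]
tcp_rot: [0.967, 0.256, -0.0, 0.0]
contact_force: [0.7, -0.2, -0.7]
grip_width: 1.001
grasp_force: 0.0
```

Request:
{"fn": "apply_moves", "kwargs": {
  "moves": [
    {"xyz": [0,0,0],"twist": 0},
    {"xyz": [0,0,0],"twist": 0},
    {"xyz": [0,0,0],"twist": 0},
    {"xyz": [0,0,0],"twist": 0},
    {"xyz": [0,0,0],"twist": 0},
    {"xyz": [0,0,0],"twist": 0}
  ],
  "grip": 1
}}

```text
t: 6.05
tool_pos: [0.4418, -0.2814, -0.0333]
tcp_rot: [0.967, 0.256, 0.001, 0.001]
contact_force: [-0.2, 0.2, 5.5]
grip_width: 0.638
grasp_force: 64.4
```

Gripped: the opening is 54 mm and the pad force 64 N. Now I'll lift and carry it to just short of the stage.

Request:
{"fn": "apply_moves", "kwargs": {
  "moves": [
    {"xyz": [0,0,-10],"twist": 0},
    {"xyz": [0,0,-30],"twist": 0},
    {"xyz": [0,0,-30],"twist": 0},
    {"xyz": [5,-10,-10],"twist": 0},
    {"xyz": [10,-22,0],"twist": 0},
    {"xyz": [17,-37,0],"twist": 0},
    {"xyz": [20,-42,0],"twist": 0},
    {"xyz": [20,-42,0],"twist": 0},
    {"xyz": [20,-42,0],"twist": 0},
    {"xyz": [20,-42,0],"twist": 0}
  ]
}}

```text
t: 7.3
tool_pos: [0.4197, -0.0175, 0.0454]
tcp_rot: [0.967, 0.256, -0.001, -0.0]
contact_force: [0.8, 0.3, -1.3]
grip_width: 0.638
grasp_force: 63.7
```

Request:
{"fn": "apply_moves", "kwargs": {
  "moves": [
    {"xyz": [18,-42,0],"twist": 0},
    {"xyz": [14,-32,0],"twist": 0},
    {"xyz": [8,-18,0],"twist": 0},
    {"xyz": [0,0,0],"twist": 0.1},
    {"xyz": [0,0,0],"twist": 0.15},
    {"xyz": [0,0,0],"twist": 0.1},
    {"xyz": [0,0,0],"twist": 0.05},
    {"xyz": [0,0,0],"twist": 0},
    {"xyz": [0,0,0],"twist": 0}
  ]
}}

```text
t: 8.43
tool_pos: [0.4099, 0.0803, 0.0456]
tcp_rot: [0.998, 0.059, -0.0, 0.0]
contact_force: [-0.1, 0.1, -0.6]
grip_width: 0.639
grasp_force: 63.6
```

```bash
python3 - <<'E'
from h import *
s,m,p,d,C,hsv=look("wrist","w4")
print(s["t"],s["tool_pos"],s["grip_width"],togo([.475,.080,.04],6.65,s))
s,m,p,d,C,hsv=look("top","t4")
E
```

```text
8.425 [0.40985054 0.08028584 0.04562487] 0.6385559215434052 (array([64.7,  8. ,  5.6]), 'tw', np.float64(0.002), 'yaw', np.float64(6.77))
```

View pics/w4.png

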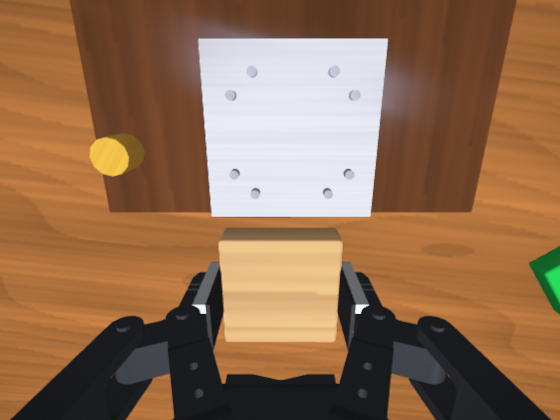

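The wrist view shows the stage from (199,39) to (387,216) with its eight pins. The tile is held square at (280,285) and the weight is at (110,155). I'll measure both in this view and check the stage in the top view.

```bash
python3 - <<'E'
from h import *
def rect(mask,m,z):
    cs,_=cv2.findContours(mask,0,1);k=max(cs,key=cv2.contourArea)
    r=cv2.minAreaRect((ray(k[:,0,0],k[:,0,1],z,m)[:,:2]*1000).astype(np.float32));return np.array(r[0]),r[1],r[2]
z=np.load("w4.npz");p,d=z["p"],z["d"];m=dict(camera_matrix=z["K"],pose=z["T"]);C=cloud(d,m);hsv=cv2.cvtColor(p,cv2.COLOR_RGB2HSV)
b=((hsv[...,1]<60)&(hsv[...,2]>120)).astype(np.uint8);b[222:]=0
zs=np.median(C[...,2][110:160,260:320]);print("stage z",zs,"rect",rect(b,m,zs))
pin=[(252,71),(334,71),(230,95),(355,95),(235,174),(349,174),(255,193),(328,193)]
g=cv2.cvtColor(p,cv2.COLOR_RGB2GRAY);c=[]
for u,v in pin:
    w=g[v-8:v+9,u-8:u+9].astype(float);t=(np.median(w)-15-w).clip(0);yy,xx=np.mgrid[-8:9,-8:9];c.append((u+(t*xx).sum()/t.sum(),v+(t*yy).sum()/t.sum()))
c=np.array(c);q=ray(c[:,0],c[:,1],zs+.005,m)[:,:2]*1000;print("pins mean",q.mean(0));
r=[q[1]-q[0],q[3]-q[2],q[5]-q[4],q[7]-q[6]];print("yaw",[round(np.degrees(np.arctan2(a[1],a[0]))+90,2) for a in r])
b=((hsv[...,0]>8)&(hsv[...,0]<26)&(hsv[...,1]>50)&(hsv[...,2]>150)&(C[...,2]>.07)).astype(np.uint8);b[:236]=0;b[350:]=0;b[:,:205]=0;b[:,355:]=0
b=cv2.morphologyEx(b,cv2.MORPH_OPEN,np.ones((5,5)))
zt=np.median(C[...,2][260:325,250:310]);print("tile top",zt,rect(b,m,zt))
z=np.load("t4.npz");p,d=z["p"],z["d"];m=dict(camera_matrix=z["K"],pose=z["T"]);hsv=cv2.cvtColor(p,cv2.COLOR_RGB2HSV)
z0=np.load("top0.npz")["p"];h0=cv2.cvtColor(z0,cv2.COLOR_RGB2HSV);b=((h0[...,1]<60)&(h0[...,2]>130)).astype(np.uint8);b[:212]=0;b[255:]=0;b[:,:235]=0;b[:,:235]=0;b[:,285:]=0
print("top stage",rect(b,m,.02))
E
```

```text
stage z 0.020511667675276915 rect (array([477.27105713,  74.85668945]), (113.18415832519531, 121.5364761352539), 6.781610488891602)
pins mean [475.04440607  79.90322892]
yaw [np.float64(6.81), np.float64(6.86), np.float64(6.71), np.float64(6.65)]
tile top 0.09734985540579519 (array([409.57241821,  79.16976929]), (55.02960205078125, 55.1365966796875), 6.775383949279785)
top stage (array([474.97003174,  81.61030579]), (112.7002944946289, 113.61839294433594), 6.75627326965332)
```

The pins' centre is at (475.0, 79.9), yaw 6.8°, and the tile is at (409.6, 79.2) with the same yaw. That means going 65 mm in x, 7 mm in y and down 59 mm.

Request:
{"fn": "apply_moves", "kwargs": {
  "moves": [
    {"xyz": [15,2,0],"twist": 0},
    {"xyz": [25,3,0],"twist": 0},
    {"xyz": [18,2,0],"twist": 0},
    {"xyz": [7,0,10],"twist": 0},
    {"xyz": [0,0,15],"twist": 0},
    {"xyz": [0,0,12],"twist": 0},
    {"xyz": [0,0,7],"twist": 0},
    {"xyz": [0,0,3],"twist": 0},
    {"xyz": [0,0,0],"twist": 0},
    {"xyz": [0,0,0],"twist": 0}
  ]
}}

```text
t: 9.78
tool_pos: [0.4764, 0.0809, -0.0006]
tcp_rot: [0.998, 0.058, 0.0, 0.0]
contact_force: [-0.3, -0.5, 0.5]
grip_width: 0.639
grasp_force: 63.6
```

```bash
python3 - <<'E'
from h import *
s=arm.get_state();print(s["tool_pos"],togo([.4753,.0810,-.0129],6.76,s))
E
python3 tile.py w5 "(.475,.08)" .05
```

```text
[ 0.47637071  0.08085183 -0.0006155 ] (array([-1.1, -0.3, 12.3]), 'tw', np.float64(-0.001), 'yaw', np.float64(6.69))
t 9.775 tcp [ 0.47637071  0.08085183 -0.0006155 ] px [219 237] [342 341] ztop 0.051027044456381204 rect ((476.61175537109375, 79.90065002441406), (56.4363899230957, 54.98717498779297), 6.66248083114624)
```

Tile centre is (476.6, 79.9), so it needs about -1.5 mm in x and 12.5 mm down.

Request:
{"fn": "apply_moves", "kwargs": {
  "moves": [
    {"xyz": [-1.5,0,5],"twist": 0},
    {"xyz": [0,0,4],"twist": 0},
    {"xyz": [0,0,2],"twist": 0},
    {"xyz": [0,0,1],"twist": 0},
    {"xyz": [0,0,0],"twist": 0}
  ]
}}

```text
t: 10.45
tool_pos: [0.4745, 0.0806, -0.0131]
tcp_rot: [0.998, 0.058, 0.0, 0.0]
contact_force: [-0.2, -0.1, -0.5]
grip_width: 0.636
grasp_force: 63.7
```

```bash
python3 tile.py w6 "(.475,.08)" .039
```

```text
t 10.45 tcp [ 0.47453218  0.08060681 -0.01305994] px [219 239] [342 341] ztop 0.03859393560822716 rect ((474.36981201171875, 79.62387084960938), (55.500160217285156, 55.010711669921875), 6.710888385772705)
```

Request:
{"fn": "apply_moves", "kwargs": {
  "moves": [
    {"xyz": [0,0,0],"twist": 0},
    {"xyz": [0,0,0],"twist": 0},
    {"xyz": [0,0,0],"twist": 0},
    {"xyz": [0,0,0],"twist": 0},
    {"xyz": [0,0,0],"twist": 0},
    {"xyz": [0,0,-5],"twist": 0},
    {"xyz": [0,0,-15],"twist": 0},
    {"xyz": [0,0,-20],"twist": 0},
    {"xyz": [0,0,0],"twist": 0}
  ],
  "grip": 0
}}

```text
t: 11.62
tool_pos: [0.4764, 0.081, 0.0291]
tcp_rot: [0.998, 0.058, 0.002, -0.0]
contact_force: [-0.1, -0.1, 0.2]
grip_width: 1.002
grasp_force: 0.0
```

```bash
python3 tile.py w7 "(.475,.08)" .038; python3 - <<'E'
from h import *
z=np.load("w7.npz");p=z["p"];s,m,p2,d2,C2,h2=look("scene","s7")
cv2.imwrite("pics/both7.png",np.hstack([cv2.resize(p,(400,300)),cv2.resize(p2[165:285,230:390],(400,300),interpolation=cv2.INTER_CUBIC)])[...,::-1])
b=(C2[...,2]>.117)&(C2[...,2]<.137)&(h2[...,2]<70)&(np.hypot(C2[...,0]-.577,C2[...,1]-.092)<.065)
print("handle scene",b.sum(),cv2.minAreaRect((C2[b][:,:2]*1000).astype(np.float32)),np.percentile(C2[b][:,2],[50,95]))
E
```

```text
t 11.625 tcp [0.47642747 0.08099541 0.02905783] px [233 210] [328 295] ztop 0.03841365197293781 rect ((474.4891052246094, 79.59371185302734), (56.32122039794922, 55.107215881347656), 6.7057414054870605)
handle scene 172 ((581.1400146484375, 88.61517333984375), (13.281888961791992, 117.44612884521484), 7.130944728851318) [0.13111808 0.13406769]
```

View pics/both7.png

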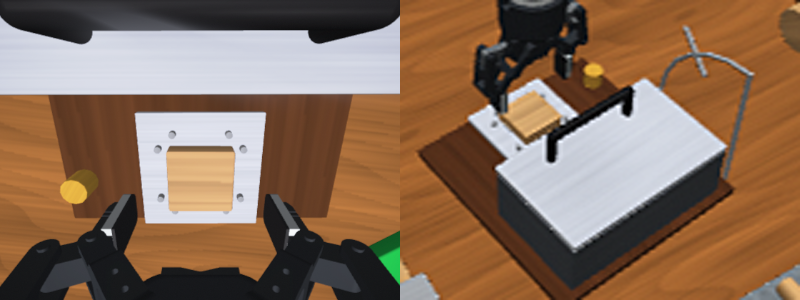

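The tile lies flat between the pins, about 0.6 mm off centre, and the lid is shut with the handle clear. Now I'll rise and measure the handle from the wrist camera.

Request:
{"fn": "apply_moves", "kwargs": {
  "moves": [
    {"xyz": [0,0,-15],"twist": 0},
    {"xyz": [0,0,-30],"twist": 0},
    {"xyz": [0,0,-35],"twist": 0},
    {"xyz": [0,0,-25],"twist": 0},
    {"xyz": [0,0,-10],"twist": 0},
    {"xyz": [0,0,0],"twist": 0},
    {"xyz": [0,0,0],"twist": 0}
  ]
}}

```text
t: 12.6
tool_pos: [0.4735, 0.0803, 0.1409]
tcp_rot: [0.998, 0.058, -0.001, 0.0]
contact_force: [-0.2, -0.1, -0.4]
grip_width: 0.999
grasp_force: 0.0
```

```bash
python3 - <<'E'
from h import *
s,m,p,d,C,hsv=look("wrist","w8")
b=((C[...,2]>.118)&(C[...,2]<.145)&(hsv[...,2]<90)&(np.hypot(C[...,0]-.579,C[...,1]-.092)<.07))
q=C[b];zt=np.percentile(q[:,2],90);v,u=np.nonzero(b)
print(b.sum(),"px",u.min(),u.max(),v.min(),v.max(),"ztop",zt,cv2.minAreaRect((q[:,:2]*1000).astype(np.float32)), "lid z",np.median(C[...,2][(hsv[...,1]<60)&(C[...,2]>.07)&(C[...,2]<.11)]))
print(s["t"],s["joint_pos"].round(2),s["tool_pos"],togo([.579,.092,.13],6.76,s))
E
```

```text
659 px 307 390 49 65 ztop 0.13419693053678616 ((587.5338134765625, 55.57947540283203), (44.77091979980469, 7.599824905395508), 87.01398468017578) lid z 0.09298594407389268
12.6 [ 0.05  0.16 -0.34  1.99  0.07  1.   -1.77] [0.47350426 0.08034094 0.14085291] (array([106.2,   0.7,  10.6]), 'tw', np.float64(-0.001), 'yaw', np.float64(6.7))
```

The lid is shut (face at 93 mm) and the handle top is at 134 mm. Joint 7 has room for a -90° twist, so I'll go over the handle and turn.

Request:
{"fn": "apply_moves", "kwargs": {
  "moves": [
    {"xyz": [15,0,0],"twist": 0},
    {"xyz": [30,0,0],"twist": 0},
    {"xyz": [35,0,0],"twist": 0},
    {"xyz": [20,0,0],"twist": 0},
    {"xyz": [5,0,0],"twist": -0.1},
    {"xyz": [0,0,0],"twist": -0.17},
    {"xyz": [0,0,0],"twist": -0.17},
    {"xyz": [0,0,0],"twist": -0.17},
    {"xyz": [0,0,0],"twist": -0.17},
    {"xyz": [0,0,0],"twist": -0.17}
  ]
}}

```text
t: 13.9
tool_pos: [0.5795, 0.0929, 0.1412]
tcp_rot: [0.86, 0.511, -0.0, -0.0]
contact_force: [0.1, -0.1, -0.2]
grip_width: 0.997
grasp_force: 0.0
```

Request:
{"fn": "apply_moves", "kwargs": {
  "moves": [
    {"xyz": [0,0,0],"twist": -0.17},
    {"xyz": [0,0,0],"twist": -0.17},
    {"xyz": [0,0,0],"twist": -0.17},
    {"xyz": [0,0,0],"twist": -0.11},
    {"xyz": [0,0,0],"twist": 0},
    {"xyz": [0,0,0],"twist": 0}
  ]
}}

```text
t: 14.65
tool_pos: [0.5791, 0.0928, 0.1416]
tcp_rot: [0.666, 0.746, -0.0, -0.0]
contact_force: [-0.0, 0.4, 0.4]
grip_width: 1.002
grasp_force: 0.0
```

```bash
python3 - <<'E'
from h import *
s,m,p,d,C,hsv=look("wrist","w9")
print(s["t"],s["joint_pos"].round(2),s["tool_pos"],togo([.579,.092,.105],96.76,s))
b=((C[...,2]>.12)&(C[...,2]<.145)&(hsv[...,2]<90)&(np.hypot(C[...,0]-.579,C[...,1]-.092)<.07)).astype(np.uint8)
cs,_=cv2.findContours(b,0,1);k=max(cs,key=cv2.contourArea);g=cv2.drawContours(b*0,[k],-1,1,-1)>0;q=C[g]
print(g.sum(),k[:,0].min(0),k[:,0].max(0),np.percentile(q[:,2],[10,90]),cv2.minAreaRect((q[:,:2]*1000).astype(np.float32)))
E
```

```text
14.65 [ 0.25  0.39 -0.61  1.74  0.25  1.09 -0.33] [0.5791052  0.09283597 0.14157096] (array([-0.8, -0.2, 36.6]), 'tw', np.float64(-0.004), 'yaw', np.float64(96.55))
2892 [270 141] [287 312] [0.13101191 0.1342941 ] ((576.9257202148438, 105.66455841064453), (10.984830856323242, 141.42608642578125), 6.938233852386475)
```

View pics/w9.png

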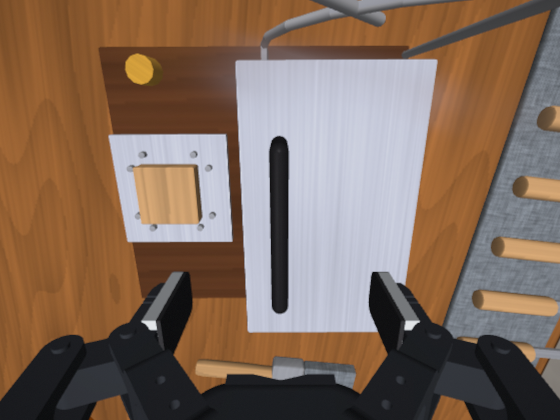

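The wrist view shows the bar at columns 270–287, centred between the fingers, with the tile still square between the pins at (167,195). I'll go down 65 mm and close.

Request:
{"fn": "apply_moves", "kwargs": {
  "moves": [
    {"xyz": [0,0,15],"twist": 0},
    {"xyz": [0,0,25],"twist": 0},
    {"xyz": [0,0,15],"twist": 0},
    {"xyz": [0,0,8],"twist": 0},
    {"xyz": [0,0,2],"twist": 0},
    {"xyz": [0,0,0],"twist": 0}
  ]
}}

```text
t: 15.45
tool_pos: [0.5792, 0.093, 0.0775]
tcp_rot: [0.665, 0.747, 0.0, 0.0]
contact_force: [0.3, 0.3, -0.9]
grip_width: 1.002
grasp_force: 0.0
```

Request:
{"fn": "apply_moves", "kwargs": {
  "moves": [
    {"xyz": [0,0,0],"twist": 0},
    {"xyz": [0,0,0],"twist": 0},
    {"xyz": [0,0,0],"twist": 0},
    {"xyz": [0,0,0],"twist": 0},
    {"xyz": [0,0,0],"twist": 0},
    {"xyz": [0,0,0],"twist": 0},
    {"xyz": [0,0,0],"twist": 0}
  ],
  "grip": 1
}}

```text
t: 16.32
tool_pos: [0.5784, 0.0927, 0.0772]
tcp_rot: [0.665, 0.747, -0.0, -0.0]
contact_force: [-3.0, -1.2, 5.2]
grip_width: 0.116
grasp_force: 58.7
```

Gripped the bar. Now I'll raise it along the arc to about 25° first.

Request:
{"fn": "apply_moves", "kwargs": {
  "moves": [
    {"xyz": [0,2.1,-4.5],"twist": 0},
    {"xyz": [0,2.2,-4.5],"twist": 0},
    {"xyz": [0,2.5,-4.3],"twist": 0},
    {"xyz": [0,2.6,-4.3],"twist": 0},
    {"xyz": [0,2.8,-4],"twist": 0},
    {"xyz": [0,3,-4],"twist": 0},
    {"xyz": [0,3.2,-3.8],"twist": 0},
    {"xyz": [0,3.3,-3.8],"twist": 0},
    {"xyz": [0,3.5,-3.5],"twist": 0},
    {"xyz": [0,3.7,-3.5],"twist": 0}
  ]
}}

```text
t: 17.58
tool_pos: [0.6048, 0.0958, 0.1177]
tcp_rot: [0.665, 0.747, -0.003, -0.002]
contact_force: [-9.4, -1.4, 2.9]
grip_width: 0.116
grasp_force: 58.4
```

Request:
{"fn": "apply_moves", "kwargs": {
  "moves": [
    {"xyz": [0,3.8,-3.2],"twist": 0},
    {"xyz": [0,3.9,-3.1],"twist": 0},
    {"xyz": [0,4.1,-2.9],"twist": 0},
    {"xyz": [0,4.1,-2.7],"twist": 0},
    {"xyz": [0,4.3,-2.5],"twist": 0},
    {"xyz": [0,4.4,-2.4],"twist": 0},
    {"xyz": [0,4.5,-2.1],"twist": 0},
    {"xyz": [0,4.6,-2],"twist": 0},
    {"xyz": [0,4.7,-1.7],"twist": 0},
    {"xyz": [0,4.7,-1.6],"twist": 0}
  ]
}}

```text
t: 18.82
tool_pos: [0.6502, 0.1013, 0.1451]
tcp_rot: [0.665, 0.747, -0.0, 0.0]
contact_force: [-9.3, -0.7, 10.5]
grip_width: 0.112
grasp_force: 60.9
```

Request:
{"fn": "apply_moves", "kwargs": {
  "moves": [
    {"xyz": [0,0,0],"twist": 0},
    {"xyz": [0,0,0],"twist": 0},
    {"xyz": [0,0,0],"twist": 0},
    {"xyz": [0,0,0],"twist": 0}
  ]
}}

```text
t: 19.32
tool_pos: [0.6526, 0.1016, 0.1451]
tcp_rot: [0.665, 0.747, 0.002, 0.002]
contact_force: [-4.7, -0.6, 8.1]
grip_width: 0.113
grasp_force: 61.5
```

```bash
python3 - <<'E'
from h import *
s,m,p,d,C,hsv=look("scene","s10")
print(s["t"],s["tool_pos"],s["contact_force"],s["grip_width"])
a=np.radians(6.76);X=np.array([np.cos(a),np.sin(a)]);Y=np.array([-X[1],X[0]])
hg=np.array([.475,.0799])+.210*X
L=C[...,:2]-hg; lx,ly,lz=L@X,L@Y,C[...,2]-.0825
g=(hsv[...,1]<70)&(hsv[...,2]>100)&(lx>-.14)&(lx<.03)&(abs(ly)<.105)&(lz>.015)&(lz<.16)
print(g.sum()); A=np.c_[lx[g],lz[g]]
for _ in range(6):
    c=A.mean(0);n=np.linalg.svd(A-c,full_matrices=False)[2][1];r=(A-c)@n;A=A[abs(r)<max(2*np.median(abs(r)),.003)]
print(len(A),"angle",np.degrees(np.arctan2(n[0],n[1])),"offset of face from hinge",c@n)
# handle: black near bar, measured about hinge
b=(hsv[...,2]<60)&(abs(abs(ly)-.04)<.015)&(np.hypot(lx,lz)>.095)&(np.hypot(lx,lz)<.135)&(lz>.03)&(lx<.02)
q=np.c_[lx[b],lz[b]];print(b.sum(),"bar angle",156.8-np.degrees(np.median(np.arctan2(q[:,1],q[:,0]))))
np.savez("dbg.npz",lx=lx,ly=ly,lz=lz)
cv2.imwrite("pics/s10c.png",cv2.resize(p[130:290,220:420],(750,600),interpolation=cv2.INTER_CUBIC)[...,::-1])
E
```

```text
19.325 [0.65256867 0.10162439 0.14510236] [-4.66822067 -0.55118907  8.06796352] 0.11318916449514109
2473
2223 angle 51.52786591640291 offset of face from hinge 0.01016377258265357
54 bar angle 53.40288312877712
```

View pics/s10c.png

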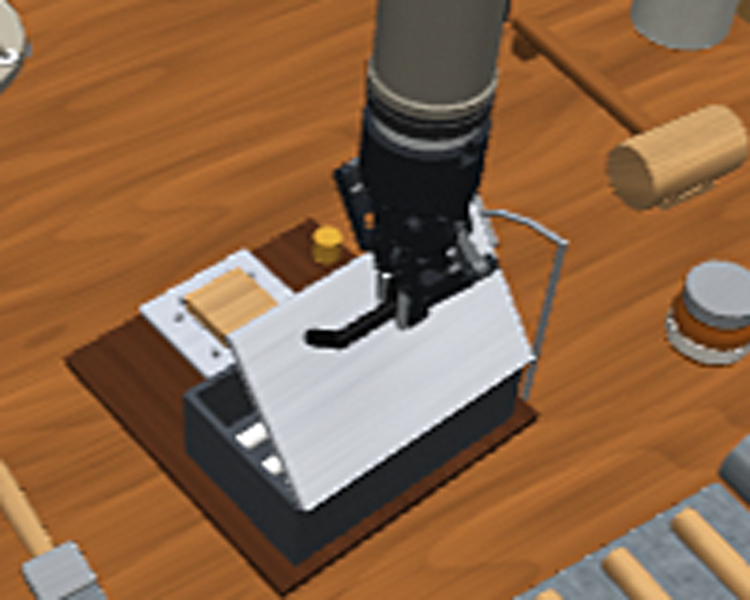

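The lid face fits at 51.5°, with a face offset of 10.2 mm against 10 expected. The picture shows the bar gripped at (410,300) and the tile undisturbed on the stage at (230,300). I'll make a small correction towards 50°, settle and check.

Request:
{"fn": "apply_moves", "kwargs": {
  "moves": [
    {"xyz": [0,-1,0.4],"twist": 0},
    {"xyz": [0,-1,0.4],"twist": 0},
    {"xyz": [0,0,0],"twist": 0},
    {"xyz": [0,0,0],"twist": 0},
    {"xyz": [0,0,0],"twist": 0},
    {"xyz": [0,0,0],"twist": 0},
    {"xyz": [0,0,0],"twist": 0},
    {"xyz": [0,0,0],"twist": 0}
  ]
}}

```text
t: 20.38
tool_pos: [0.6514, 0.1015, 0.1448]
tcp_rot: [0.665, 0.747, 0.003, 0.003]
contact_force: [-4.1, -0.4, 8.4]
grip_width: 0.113
grasp_force: 61.5
```

```bash
cat > fin.py <<'E'
from h import *
a=np.radians(6.76);X=np.array([np.cos(a),np.sin(a)]);Y=np.array([-X[1],X[0]]);hg=np.array([.475,.0799])+.210*X
for i in range(2):
    s,m,p,d,C,hsv=look("scene",f"f{i}")
    L=C[...,:2]-hg; lx,ly,lz=L@X,L@Y,C[...,2]-.0825
    g=(hsv[...,1]<70)&(hsv[...,2]>100)&(lx>-.14)&(lx<.03)&(abs(ly)<.105)&(lz>.015)&(lz<.16);A=np.c_[lx[g],lz[g]]
    for _ in range(6):
        c=A.mean(0);n=np.linalg.svd(A-c,full_matrices=False)[2][1];r=(A-c)@n;A=A[abs(r)<max(2*np.median(abs(r)),.003)]
    b=(np.hypot(lx+.21,ly)<.045)&(hsv[...,1]>70)&(abs(C[...,2]-.0385)<.005);k=(C[b][:,:2]*1000).astype(np.float32)
    print(s["t"],"angle",np.degrees(np.arctan2(n[0],n[1])),c@n,"tile",b.sum(),cv2.minAreaRect(k),s["tool_pos"],s["contact_force"],s["grasp_force"])
E
python3 fin.py
```

```text
20.375 angle -129.26063057804598 -0.010164593341676211 tile 235 ((474.5762023925781, 77.72764587402344), (52.38082504272461, 56.21660614013672), 7.539999485015869) [0.65143022 0.1014647  0.14476352] [-4.06162526 -0.42789039  8.41931771] 61.53221905231476
20.425 angle -129.24859010475666 -0.010209832373216814 tile 239 ((475.3869934082031, 77.50065612792969), (53.60160827636719, 57.15315628051758), 6.8020501136779785) [0.65141629 0.10149113 0.14477617] [-4.00806327 -1.13879168  8.46615942] 61.5320348739624
```

The lid is steady at 50.7°, the bar is held at 61 N, and the tile is in place. I'm handing in.

```bash
python3 -c "
from bench import arm
print(arm.hand_in())"
```

```text
the job is handed in; nothing more can be done
None
```

I handed the job in at about 20 s of 54: the square sample lies flat between the stop pins, under 1 mm off centre by the wrist camera, and the gripper is holding the lid steady at about 50.7°; the hand-in returned no verdict.

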